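# Set up a heavy-load hardness test

## Task

Get the hardness tester ready for a heavy-load test: slide the flat aluminium bar along the tester's bed until the ringed spot on it is centred under the pointed tip, and slide the load selector's grip on the console fully home against the stop at the end marked with the large disc. Either may be done first; leave the bar lying flat on the bed, and do not disturb the round steel block on the bed or the brush and jar beside the console.

Things in the scene. Friction and masses are not known exactly. Their poses are not given: they have to be found in the camera images.
- tester: fixed bench hardness tester: dark steel bed 260 (its x) x 400 mm (its y), surface 25 mm above the table; origin under the bed's centre. White column, 300 mm high, 90 x 70 mm, on the +y end, its near face at y = 125 mm; its arm, underside 200 mm up, reaches to -y and carries a vertical 26 mm spindle (lower end 80 mm up) with a pointed tip. A round dark 44 mm cap on the arm lies on the tip's axis
- tip (a point): the point of the tester's fixed tip: at x = 0, y = 70 mm in the tester's frame, 49 mm above the table, so 10 mm above the bar's upper face
- bar: loose flat aluminium bar, 160 mm (its x) by 40 mm (its y) by 14 mm thick, about 0.24 kg, lying on the tester's bed; origin at the centre of its underside, z up. The spot is near its +x end, which points roughly to the tester's +y
- spot (a point): centre of the spot on the bar's upper face: a black ring (24 mm across outside, 16 mm inside) with a dot in its middle, 56 mm from the bar's middle towards its +x end (24 mm from that end)
- console: white console box fixed to the table, 120 mm (its x) by 270 mm (its y) by 50 mm high; origin at the centre of its underside. The load selector slides along its y axis in a slot in the middle of the top
- selector (a joint): travel of the selector grip in m: 0 at the stop at the console's -y end, 0.100 at the stop at the +y end; the grip stands at y = joint - 0.050 in the console's frame; needs a few newtons and stays where it is left
- grip_top (a point): middle of the top of the selector grip: an upright black block 24 mm (console's x) by 16 mm (along the slide) by 35 mm tall, its top 86 mm above the table
- large_disc: large dark steel disc, 40 mm across, 5 mm high, fixed on the console's top beyond one end of the slot; marks the heavy load. Origin at the centre of its underside, 50 mm above the table. The discs' centres lie at y = +105 and -105 mm in the console's frame (large one at either end); the grip at a stop stands 55 mm from the near disc's centre
- small_disc: small dark steel disc, 16 mm across, 5 mm high, fixed beyond the other end of the slot; it marks the light load
- ref_block: loose round steel reference block, 36 mm across, 12 mm high, on the tester's bed beside the column; origin at the centre of its underside; leave alone
- jar: loose small glass jar, 40 mm across, 50 mm high, behind the console (on its +x side); origin at the centre of its underside; leave alone
- brush: loose bench brush 200 mm long, 42 mm wide, 20 mm high, lying on the table in front of the console (on its -x side); origin at its middle; leave alone
Not all that is in view belongs to the job. Leave any red look-alike of the bar alone.

How it is judged:
At the end, for the whole second after the job is handed in: The centre of the bar's spot is within 8 mm (horizontally) of the tip's axis, so that the tip points inside the ring; the bar lies flat on the bed, spot up, at rest; the selector grip is within 3 mm of its stop at the large disc's end (horizontal distance between spot and tip below 0.008 m and angle between bar's own z axis and vertical below 0.06 rad and z of bar in the frame of tester below 0.029 m and linear speed of bar below 0.01 m/s and horizontal distance between grip_top and large_disc below 0.058 m); the robot touches nothing.
It fails at once if the round reference block, the jar or the brush is moved more than 30 mm (distance of any of ref_block, jar, brush from where it was at the start of the episode above 0.03 m).
It also fails if it takes over 40 s, if anything falls off the work surface, if the arm or the gripper's body presses on something with over 40 N, if the wrist force passes 120 N, or if a joint passes its speed limit or range.

## Robot

A 7-joint arm with a two-finger parallel gripper is mounted at the origin on the work surface. World frame = base frame: x ahead of the robot, y to its left, z up, the work surface at z = 0. Lengths are in m, angles in rad, forces in N, time in s.
With the tool pointing down it reaches from about 0.425 to 0.875 m from the base axis. Payload 4.7 kg.
Tool frame: the origin (TCP) lies midway between the tips of the shut fingers; the grasp point (between the pads) lies 19 mm behind it; z points along the fingers, y is the line along which they close (so a half turn about z gives the same grasp; the last joint's range is limited). The gripper opens to 87 mm and grips with 3 to 60 N. Pads are 19 mm wide; open, the fingers measure 117 mm over their backs; the gripper's body (75 mm by 190 mm) begins 51 mm behind the grasp point.
Start: joints at [-1.33, 0.321, -0.07, 1.45, 0.023, 1.371, -0.057], TCP at [0.146, 0.633, 0.223] pointing down, gripper open.
Joint ranges: [-2.86, 2.86], [-0.3, 2.09], [-1.38, 1.24], [0.06, 2.45], [-1.56, 4.7], [0.09, 2.05], [-2.69, 2.69]. Speed limits (rad/s): [2.57, 2.57, 3.14, 3.14, 3.14, 3.14, 3.14].

## Interface

Orientations are given as a rotation vector (axis times angle).
In Python, from bench import ctrl gives the robot as it stands. The module is installed in compiled form; this text tells all that it offers.
- The arm moves only by the tool carry_out, never from a script. Its argument "steps" is a list of rows, each a list of 7 numbers: the turn, a rotation vector about the world's x, y, z in degrees, then the shift along the world's x, y, z in cm, then the opening, from 0 (shut) to 1 (fully open). A call has 1 to 12 rows; each row is the pose to reach, as a shift and turn from the pose commanded when the call began; what a row does not reach only later rows make up. A row lasts 1/10 s, in which the tool goes at most 50 mm and 8.59 degrees, less where a joint would pass 70% of its speed; a pose out of reach is approached as far as the arm can. A call with a gripper value outside its range is refused whole. The fingers move at their own pace and stop on an object; "squeeze" is the grip in N (left out, the last holds). Time passes only in rows, so rows that repeat a pose let the fingers close. It gives the time, the measured TCP pose, the force, the opening and the grip force at its end, in the units of the state.
- ctrl.get_state(): the state, without advancing time (a new reading comes with each control period).
- ctrl.get_image(name): name is "scene" or "top" or "wrist"; returns a dict with "pixels" (420x560x3 uint8, red, green, blue), "camera_matrix" (3x3 intrinsics, pixels), "k1" (the pictures are not rectified: a ray, as slopes to the right and down, at radius r is drawn at 1 + k1 r^2 times it, then the intrinsics apply), "cam_to_world" (4x4, takes a point from camera to world coordinates); the wrist camera has in their place "T_tool_cam" (4x4, takes a point from camera to tool coordinates, whose origin is the TCP and whose axes are the flange's). Camera axes: x right, y down, z forward; pixel columns grow to the right and rows downward; lengths in m; the calibration is good to about 2 mm. A picture is of the moment at which its call begins: read the wrist's pose just before it. There is no depth.
- ctrl.close_job(): hands the job in; it is judged then, once.
The state is a dict: "time": time; "joint_positions": joint angles; "qd": joint speeds; "joint_torque": joint torques, N m; "position": TCP position; "tool_rot": TCP orientation; "ft_force": force on the tool from outside, world axes, zero at the start; "torque": the same for the moment, N m; "grip_width": opening from 0.0 (shut) to 1.0 (fully open); "grip_force": force on a finger pad.
Only numpy, scipy, OpenCV 4.12 (cv2) and the standard library are available. Lean on these libraries where they do the work, as an engineer would, in place of code of your own. Each camera call takes 0.05 s, during which the arm holds its last target. There are 200 camera calls.

## Working session

There is one attempt and no reset: what is moved stays moved. The work goes in short steps, Python scripts to look and compute and a tool call to move; the robot and the scene stay as the last step left them, time stands still between calls to the robot, and variables do not carry over. Pictures are saved under pics/ and viewed, at most 10 in all, crops included, and the job is handed in when it is done.

Besides the shell and the picture viewer there is one more tool, called as name(argument=value, ...), one argument or row to a line, values as JSON. carry_out: Moves the arm, as the interface text tells. Its arguments: {"type":"object","properties":{"steps":{"type":"array","items":{"type":"array","items":{"type":"number"}}},"squeeze":{"type":"number"}},"required":["steps"]}

```bash
mkdir -p pics; cat > h.py <<'E'
import numpy as np,cv2
from bench import ctrl
from scipy.spatial.transform import Rotation as R
def grab(name,fn):
    s=ctrl.get_state(); im=ctrl.get_image(name); cv2.imwrite('pics/'+fn,im['pixels'][:,:,::-1])
    if 'T_tool_cam' in im:
        T=np.eye(4);T[:3,:3]=R.from_rotvec(s['tool_rot']).as_matrix();T[:3,3]=s['position'];im['cam_to_world']=T@im['T_tool_cam']
    np.savez('pics/'+fn[:-4]+'.npz',**im); return im
def load(fn): return dict(np.load('pics/'+fn+'.npz'))
def px2w(im,uv,z):
    K=im['camera_matrix'];uv=np.atleast_2d(np.array(uv,float))
    u=cv2.undistortPoints(uv[:,None],K,np.array([float(im['k1']),0,0,0]))[:,0] 
    T=im['cam_to_world'];d=np.c_[u,np.ones(len(u))]@T[:3,:3].T
    o=T[:3,3];return o+d*((z-o[2])/d[:,2])[:,None]
def w2px(im,p):
    T=np.linalg.inv(im['cam_to_world']);p=np.atleast_2d(p)@T[:3,:3].T+T[:3,3]
    return cv2.projectPoints(p,np.zeros(3),np.zeros(3),im['camera_matrix'],np.array([float(im['k1']),0,0,0]))[0][:,0]
E
python3 -c "
from h import *
for n in ('top','scene'):
    im=grab(n,n+'0.png'); print(n,im['camera_matrix'].round(1).tolist(),im['k1'],im['cam_to_world'].round(3).tolist())
s=ctrl.get_state();print(s['position'],s['tool_rot'],s['ft_force'],s['time'])"
```

```text
top [[414.1, 0.0, 280.9], [0.0, 414.1, 209.4], [0.0, 0.0, 1.0]] -0.044644945665744125 [[0.016, -0.993, 0.12, 0.348], [-0.999, -0.019, -0.026, 0.003], [0.029, -0.12, -0.992, 0.99], [0.0, 0.0, 0.0, 1.0]]
scene [[480.1, 0.0, 271.3], [0.0, 480.1, 207.2], [0.0, 0.0, 1.0]] -0.1668181371938496 [[0.419, 0.728, -0.544, 1.211], [0.908, -0.327, 0.262, -0.355], [0.013, -0.603, -0.798, 1.174], [0.0, 0.0, 0.0, 1.0]]
[0.14611129 0.63286147 0.22158239] [-3.55488977e-01 -3.12133560e+00  2.68881765e-03] [-0.27730232 -0.04110036 -0.01838312] 0.1
```

View pics/top0.png

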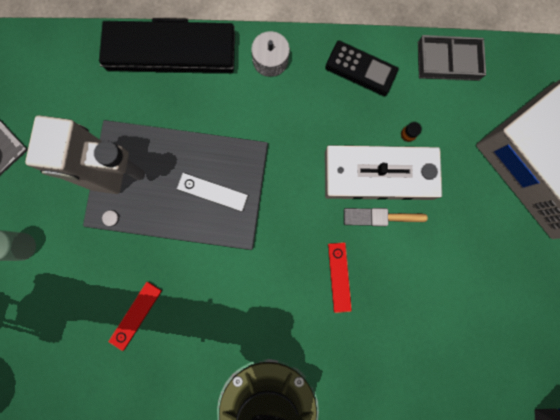

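View pics/scene0.png

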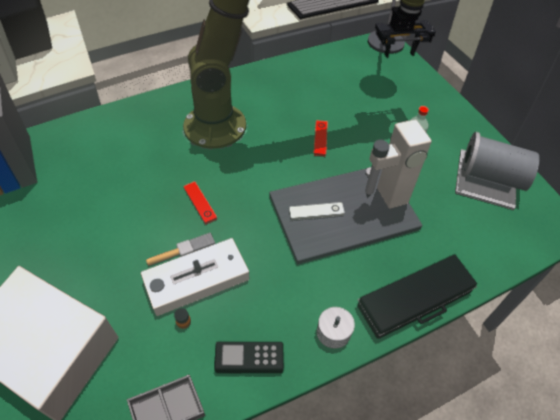

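The top view shows the aluminium bar at about (212,192) with its ring at (189,184). The two red bars, at (340,277) and (135,316), are look-alikes; the silver one on the bed fits the description. The tester column is at (50,145) with the cap at (106,153), and the reference block is at (110,218). On the console, the large disc is at (429,171), the small disc at (340,170) and the grip at (382,169). The brush is at (385,217) and the jar at (411,131).

```bash
cat > m.py <<'E'
from h import *
im=load('top0');P=im['pixels'];hsv=cv2.cvtColor(P,cv2.COLOR_RGB2HSV)
def blob(mask,seed):
    n,l=cv2.connectedComponents(mask.astype(np.uint8)); m=(l==l[seed[1],seed[0]]).astype(np.uint8)
    return max(cv2.findContours(m,cv2.RETR_EXTERNAL,cv2.CHAIN_APPROX_NONE)[0],key=cv2.contourArea)
low=hsv[:,:,1]<90
def rect(name,c,z):
    w=px2w(im,c[:,0],z)[:,:2]; r=cv2.minAreaRect((w*1000).astype(np.float32)); print(name,np.round(r[0],1),np.round(r[1],1),round(r[2],2)); return r
bar=blob(low&(hsv[:,:,2]>140),(220,195));rect('bar',bar,.039)
con=blob(low&(hsv[:,:,2]>150),(340,190));rect('console',con,.05)
G=hsv[:,:,1]<70
bed=blob(G,(230,225));rect('bed',bed,.025)
for n,p,z in [('spot',(189,184),.039),('large',(429,171),.055),('small',(340,170),.055),('grip',(382,169),.086),('ref',(110,218),.037),('jar',(411,130),.05),('brush',(385,217),.01),
 ('bedc1',(103,121),.025),('bedc2',(268,143),.025),('bedc3',(252,248),.025),('bedc4',(85,228),.025),('cap',(106,153),.25)]:
    print(n,(px2w(im,p,z)[0]*1000).round(1))
big=cv2.resize(P[90:260,60:280],None,fx=3.5,fy=3.5,interpolation=cv2.INTER_CUBIC);cv2.imwrite('pics/c1.png',big[:,:,::-1])
E
python3 m.py
```

```text
bar [501.8 138.3] [160.8  40.4] 72.01
console [ 557.5 -262.6] [118.9 269.3] 0.53
bed [537.1 349.2] [649.7 259.1] 83.21
spot [518.5 191.7  39. ]
large [ 558.3 -367.4   55. ]
small [ 555.7 -157.6   55. ]
grip [ 553.3 -247.4   86. ]
ref [436.  370.7  37. ]
jar [ 657.9 -328.8   50. ]
brush [ 453.1 -273.9   10. ]
bedc1 [670.9 408.3  25. ]
bedc2 [624.5  10.4  25. ]
bedc3 [373.5  42.6  25. ]
bedc4 [412.6 432.3  25. ]
cap [535.3 303.8 250. ]
```

View pics/c1.png

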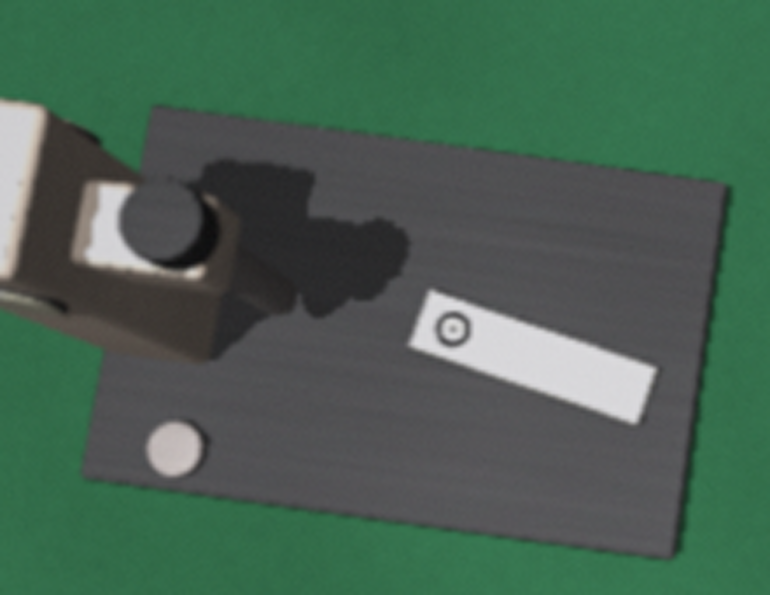

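The crop confirms that the silver bar with the ring (crop (453,328)) is the target. The bar measures 160.8 x 40.4 mm, which agrees with the given size. Next I'll refine the tester pose from straight bed edges.

```bash
cat > t.py <<'E'
from h import *
def bedfit(im,tip0=np.array([528,293.]),th0=np.deg2rad(83.7)):
    # fit 3 bed edges by gray->green transitions sampled along lines across each edge (tester frame guess)
    g=cv2.cvtColor(im['pixels'],cv2.COLOR_RGB2HSV)[:,:,1].astype(np.float32)
    y=np.array([np.cos(th0),np.sin(th0)]);x=np.array([y[1],-y[0]]);c=tip0-70*y
    def edge(p0s,n):
        out=[]
        for p in p0s:
            t=np.arange(-12,12.1,.5);q=p+t[:,None]*n
            uv=w2px(im,np.c_[q,np.full(len(q),25.)]/1000).astype(np.float32)
            v=cv2.remap(g,uv[:,:1],uv[:,1:],cv2.INTER_LINEAR)[:,0]
            if v[0]<80 and v[-1]>110:
                i=np.argmax(v>95); out.append(q[i])
        out=np.array(out,np.float32);l=cv2.fitLine(out,cv2.DIST_HUBER,0,.01,.01).ravel();return len(out),l
    R_={}
    for nm,ps,n in [('+x',[c+130*x+s*y for s in range(-190,120,6)],x),('-x',[c-130*x+s*y for s in range(-190,190,6)],-x),('-y',[c-200*y+s*x for s in range(-120,121,6)],-y)]:
        k,l=edge(ps,n);a=np.rad2deg(np.arctan2(l[1],l[0]));print(nm,k,'angle',a.round(2),'offset',((l[2:]-c)@n).round(2));
E
python3 - <<'E'
from t import *
bedfit(load('top0'));
bedfit(load('scene0'))
E
```

```text
+x 52 angle 83.15 offset 131.84
-x 64 angle 83.2 offset 128.94
-y 41 angle -6.79 offset 199.0
+x 4 angle 82.75 offset 140.38
-x 58 angle 83.16 offset 130.5
-y 41 angle -6.9 offset 205.25
```

carry_out(
  steps=[
    [0,0,-8,2.8,-4.5,0,1],
    [0,0,-16,5.6,-9,0,1],
    [0,0,-24,8.4,-13.5,0,1],
    [0,0,-32,11.2,-18,0,1],
    [0,0,-40,14,-22.5,0,1],
    [0,0,-48,17,-27,0,1],
    [0,0,-56,20,-32,0,1],
    [0,0,-64,23,-37,0,1],
    [0,0,-72,26,-41,0,1],
    [0,0,-80,29,-46,0,1],
    [0,0,-88,32,-50.5,0,1],
    [0,0,-95,34,-54.5,0,1],
  ],
)

```text
time: 1.3
position: [0.4656, 0.1234, 0.2225]
tool_rot: [-2.546, -1.84, -0.001]
ft_force: [1.6, 0.7, -0.1]
grip_width: 0.999
grip_force: 0.0
```

```bash
python3 - <<'E'
from h import *
im=grab('wrist','w0.png');s=ctrl.get_state();print(s['position'],s['joint_positions'].round(2) if hasattr(s['joint_positions'],'round') else s['joint_positions'],im['T_tool_cam'].round(3).tolist())
m=R.from_rotvec(s['tool_rot']).as_matrix();print(m.round(3),np.rad2deg(np.arctan2(m[1,1],m[0,1])))
E
```

```text
[0.46969251 0.11373992 0.22287668] [-0.79 -0.06  0.48  1.87  0.03  1.32 -0.65] [[-0.001, -0.97, -0.243, 0.066], [1.0, -0.001, -0.0, -0.001], [-0.0, -0.243, 0.97, -0.161], [0.0, 0.0, 0.0, 1.0]]
[[ 0.329  0.944  0.004]
 [ 0.944 -0.329 -0.005]
 [-0.003  0.005 -1.   ]] -19.215067813149783
```

View pics/w0.png

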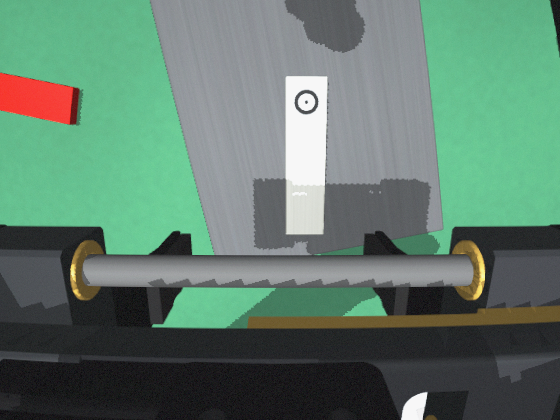

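The wrist view shows the bar upright with the ring at (306,102), and the near end at row 234. The wrist camera sits on the column side of the tool, so I will tilt the tool away from the tester. First I'll check the point from this second view.

```bash
python3 - <<'E'
from h import *
from t import bedfit
im=load('w0')
for n,p in [('spot',(306,101.5)),('c1',(286,76)),('c2',(327,77)),('c3',(323,234)),('c4',(286,234))]: print(n,(px2w(im,p,.039)[0]*1000).round(1))
bedfit(im)
s=ctrl.get_state();print(s['position'])
d=np.array([.309,.951]);g=np.array([.5018,.1383])-.058*d;print('grasp',g,'shift cm',(g-s['position'][:2])*100)
E
```

```text
spot [516.2 191.9  39. ]
c1 [505.2 220.6  39. ]
c2 [542.3 207.5  39. ]
c3 [493.2  56.9  39. ]
c4 [455.9  69.3  39. ]
+x 39 angle 83.1 offset 127.14
-x 45 angle 83.07 offset 130.85
-y 8 angle -6.98 offset 197.37
[0.46969251 0.11373992 0.22287668]
grasp [0.483878 0.083142] shift cm [ 1.41854878 -3.05979233]
```

Both views agree: the displacement is the same, with a common offset of about 2-3 mm. Now I'll tilt and settle above the grasp.

carry_out(
  steps=[
    [8,-2.5,0,0.6,-1.5,0,1],
    [16,-5,0,1.2,-3,-4,1],
    [17,-5.5,1,1.2,-3,-8,1],
    [17,-5.5,1,1.2,-3,-8,1],
    [17,-5.5,1,1.2,-3,-8,1],
  ],
)

```text
time: 1.85
position: [0.4766, 0.096, 0.1429]
tool_rot: [-2.359, -1.746, -0.37]
ft_force: [1.3, 0.5, 1.4]
grip_width: 1.0
grip_force: 0.0
```

```bash
python3 - <<'E'
from h import *
s=ctrl.get_state();m=R.from_rotvec(s['tool_rot']).as_matrix();print(s['position'],m.round(3).tolist(),np.rad2deg(np.arctan2(m[1,1],m[0,1])),s['joint_positions'])
E
```

```text
[0.47661294 0.09604914 0.1428712 ] [[0.278, 0.956, 0.09], [0.911, -0.292, 0.292], [0.306, 0.001, -0.952]] -16.97121259160929 [-0.70966132 -0.0816506   0.65743201  2.08181444 -0.28209806  1.03313366
 -0.21309045]
```

carry_out(
  steps=[
    [0,0,-1,0.5,-1.3,-2,1],
    [0,0,-1,0.5,-1.3,-6,1],
    [0,0,-1,0.5,-1.3,-9,1],
    [0,0,-1,0.5,-1.3,-10.5,1],
    [0,0,-1,0.5,-1.3,-11.2,1],
    [0,0,-1,0.5,-1.3,-11.2,1],
    [0,0,-1,0.5,-1.3,-11.2,1],
  ],
)

```text
time: 2.55
position: [0.4836, 0.0832, 0.0323]
tool_rot: [-2.374, -1.729, -0.379]
ft_force: [-0.4, -0.0, -0.3]
grip_width: 1.005
grip_force: 0.0
```

carry_out(
  squeeze=20,
  steps=[
    [0,0,0,0,0,0,0.5],
    [0,0,0,0,0,0,0.3],
    [0,0,0,0,0,0,0.2],
    [0,0,0,0,0,0,0.2],
    [0,0,0,0,0,0,0.2],
    [0,0,0,0,0,0,0.2],
    [0,0,0,0,0,0,0.2],
  ],
)

```text
time: 3.25
position: [0.482, 0.0822, 0.0306]
tool_rot: [-2.376, -1.727, -0.375]
ft_force: [0.2, -0.5, -1.4]
grip_width: 0.459
grip_force: 20.0
```

```bash
cat > spot.py <<'E'
from h import *
import sys
im=grab('top',sys.argv[1]+'.png');P=im['pixels']
hsv=cv2.cvtColor(P,cv2.COLOR_RGB2HSV);guess=np.array([float(a) for a in sys.argv[2:4]])/1000
u,v=w2px(im,[guess[0],guess[1],.039])[0]
g=cv2.cvtColor(P,cv2.COLOR_RGB2GRAY);u0,v0=int(u)-30,int(v)-30
c=cv2.resize(g[v0:v0+60,u0:u0+60],None,fx=10,fy=10,interpolation=cv2.INTER_CUBIC)
cs=cv2.HoughCircles(c,cv2.HOUGH_GRADIENT,1.5,100,param1=100,param2=25,minRadius=25,maxRadius=65)
for k in ([] if cs is None else cs[0][:4]):
    uv=(k[:2]+.5)/10-.5+[u0,v0];w=px2w(im,uv,.039)[0]*1000;print('circle',uv.round(1),k[2]/10,'world',w.round(1),'tip-spot',(np.array([530.3,293.8])-w[:2]).round(1))
cv2.imwrite('pics/'+sys.argv[1]+'c.png',c)
s=ctrl.get_state();print(s['position'],s['ft_force'],s['time'])
E
python3 spot.py t1 519 191
```

```text
circle [188.6 183.7] 3.22 world [519.3 192.6  39. ] tip-spot [ 11.  101.2]
[0.48197478 0.08213498 0.03054541] [ 0.10053603 -0.60977716 -0.09075622] 3.3
```

carry_out(
  steps=[
    [0,0,0,0.15,1.3,0,0.2],
    [0,0,0,0.3,2.6,0,0.2],
    [0,0,0,0.45,4,0,0.2],
    [0,0,0,0.6,5.4,0,0.2],
    [0,0,0,0.75,6.8,0,0.2],
    [0,0,0,0.9,8.2,0,0.2],
    [0,0,0,1,9.4,0,0.2],
    [0,0,0,1.1,10.1,0,0.2],
    [0,0,0,1.1,10.1,0,0.2],
    [0,0,0,1.1,10.1,0,0.2],
    [0,0,0,1.1,10.1,0,0.2],
  ],
)

```text
time: 4.4
position: [0.4929, 0.183, 0.0306]
tool_rot: [-2.376, -1.726, -0.375]
ft_force: [0.2, -0.7, -0.1]
grip_width: 0.455
grip_force: 20.0
```

```bash
python3 - <<'E'
from h import *
import cv2
a=grab('wrist','w1.png');b=grab('scene','s1.png');grab('top','t2.png')
P=b['pixels'][:,:,::-1]
u,v=w2px(b,[.53,.294,.06])[0].astype(int);print(u,v)
c=cv2.resize(P[v-45:v+45,u-60:u+60],None,fx=5,fy=5,interpolation=cv2.INTER_CUBIC)
cv2.imwrite('pics/s1c.png',c);s=ctrl.get_state();print(s['position'],s['ft_force'],s['time'])
E
```

```text
368 195
[0.49290541 0.18286685 0.03057976] [-0.92609557  0.52615401  0.35064433] 4.55
```

View pics/w1.png

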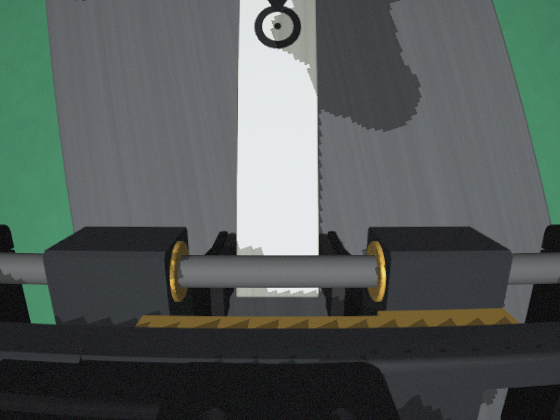

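View pics/s1c.png

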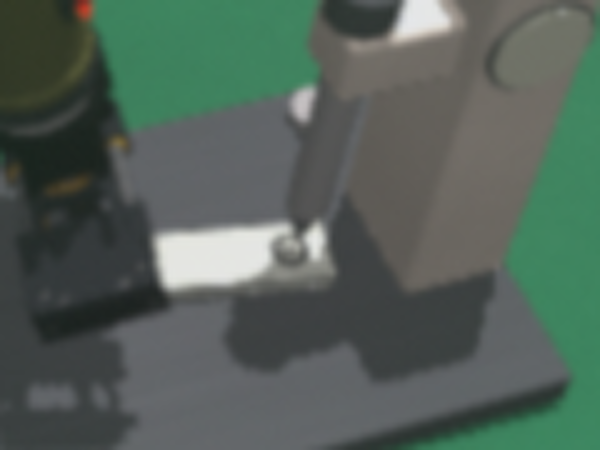

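The wrist view shows the ring dot at (278,27), with the tip apex just above it at about (278,9). The scene crop shows the apex at about (300,237) and the ring at (290,249), so they are nearly aligned. I'll cast both to their own heights.

```bash
python3 - <<'E'
from h import *
w=load('w1');s=load('s1')
print(w['pixels'][0:16,270:288].sum(2)//3)
for ap in (6,9,12): print('wrist tip-spot',((px2w(w,(278,ap),.049)-px2w(w,(278,26.5),.039))[0]*1000).round(1))
f=lambda x,y:(308+(x+.5)/5-.5,150+(y+.5)/5-.5)
print('scene',((px2w(s,f(300,237),.049)-px2w(s,f(290,249),.039))[0]*1000).round(1))
E
python3 - <<'E'
import sys;sys.path.insert(0,'.')
E
python3 spot.py t3 530.3 293.8; python3 -c "
import cv2;w=cv2.imread('pics/w1.png')[0:60,240:320];cv2.imwrite('pics/w1c.png',cv2.resize(w,None,fx=8,fy=8,interpolation=cv2.INTER_CUBIC))"
```

```text
[[ 31  35  32  34  31  35  38  35  34  30  33  38  36  32  29  33  83 191]
 [ 31  36  29  39  29  34  36  31  33  29  32  35  35  38  34  62 156 216]
 [ 33  35  34  33  34  37  34  41  32  36  36  33  37  34  46 132 207 225]
 [ 94  32  36  28  34  35  31  31  32  37  36  36  30  30 100 191 227 226]
 [190  36  35  31  36  35  37  39  34  36  30  39  37  75 163 218 226 225]
 [222  68  35  37  34  33  37  36  40  38  36  34  35 119 201 226 225 225]
 [145  60  43  33  36  34  37  39  37  39  39  35  38  85 131 152 182 218]
 [ 44  45  42  40  36  36  34  37  32  33  38  41  41  45  41  51  87 130]
 [ 43  43  41  42  35  32  36  35  35  32  31  37  41  45  39  46  43  49]
 [ 41  41  44  41  41  32  35  36  34  25  35  46  39  46  41  28  29  33]
 [ 46  46  44  40  42  34  32  37  38  34  38  42  29  27  29  25  29  31]
 [ 40  47  43  53  61  70  74  83  78  62  46  45  31  34  25  28  36  34]
 [ 47  73 112 132 163 197 205 225 218 180 133 104  72  64  46  28  26  28]
 [128 171 222 225 225 226 225 226 224 223 205 139 140 134 105  65  43  30]
 [223 222 224 225 224 226 227 222 212 210 188 140 140 142 144 129  92  60]
 [224 224 224 224 222 209 210 196 144 142 137 138 142 143 143 145 135 114]]
wrist tip-spot [ 1.4  4.4 10. ]
wrist tip-spot [ 0.9  2.9 10. ]
wrist tip-spot [ 0.4  1.4 10. ]
scene [ 0.6  4.8 10. ]
circle [145.2 177.6] 5.815 world [531.6 294.   39. ] tip-spot [-1.3 -0.2]
[0.49291391 0.18282884 0.03055409] [-0.97904744  0.42046776 -0.40089045] 4.6
```

View pics/w1c.png

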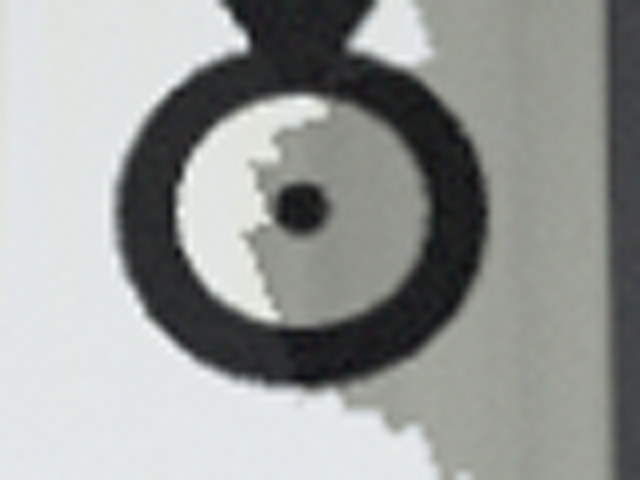

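The enlarged crop shows the cone ending over the ring's far side, at about row 8-11. The offset is therefore about +3 mm along y, within tolerance but worth correcting. I'll nudge the bar, release and rise away from the column.

carry_out(
  steps=[
    [0,0,0,0.05,0.25,0,0.2],
    [0,0,0,0.05,0.25,0,0.2],
    [0,0,0,0.05,0.25,0,0.2],
  ],
)

```text
time: 4.9
position: [0.4937, 0.1855, 0.0306]
tool_rot: [-2.377, -1.726, -0.376]
ft_force: [-0.2, -1.5, -0.1]
grip_width: 0.455
grip_force: 20.0
```

carry_out(
  steps=[
    [0,0,0,0,0,0,0.6],
    [0,0,0,0,0,0,0.8],
    [0,0,0,0,0,0,0.9],
    [0,0,0,0,0,0,0.9],
    [0,0,0,0,0,0,0.9],
  ],
)

```text
time: 5.4
position: [0.4935, 0.1858, 0.0306]
tool_rot: [-2.376, -1.727, -0.376]
ft_force: [-1.0, -0.4, -1.1]
grip_width: 0.825
grip_force: 0.0
```

carry_out(
  steps=[
    [0,0,0,0,-0.5,1,0.9],
    [0,0,0,0,-1.5,3,0.9],
    [0,0,0,0,-3,6,0.9],
    [0,0,0,0,-5,9,0.9],
    [0,0,0,0,-8,11,0.9],
    [0,0,0,0,-8,11,0.9],
    [0,0,0,0,-8,11,0.9],
  ],
)

```text
time: 6.1
position: [0.494, 0.105, 0.1417]
tool_rot: [-2.377, -1.724, -0.379]
ft_force: [-1.2, 0.3, -0.3]
grip_width: 0.905
grip_force: 0.0
```

```bash
python3 - <<'E'
from h import *
w=grab('wrist','w2.png');cv2.imwrite('pics/w2.png',w['pixels'][:300,100:460,::-1])
u=w2px(w,[[.5303,.2968,.039],[.5303,.2968,.049]]);print(u)
s=ctrl.get_state();m=R.from_rotvec(s['tool_rot']).as_matrix();print(s['position'],np.rad2deg(np.arctan2(m[1,1],m[0,1])),m[:,2],s['joint_positions'],s['time'])
# selector: grip top in top image and scene
for n in ('top0','scene0'):
    im=load(n);g=cv2.cvtColor(im['pixels'],cv2.COLOR_RGB2GRAY)
    for p in ([.5575,-.2626,.086],): print(n,w2px(im,p).round(1))
im=load('top0');P=im['pixels'][140:205,320:450,::-1];S=load('scene0');u,v=w2px(S,[.5575,-.2626,.06])[0].astype(int);Q=S['pixels'][v-32:v+33,u-65:u+65,::-1]
print(u,v)
cv2.imwrite('pics/g.png',cv2.resize(np.vstack([P,Q]),None,fx=4.5,fy=4.5,interpolation=cv2.INTER_CUBIC))
E
python3 spot.py t4 531 296
```

```text
[[248.75932119  14.73588398]
 [247.8379156    7.55136406]]
[0.49323659 0.10582473 0.14076792] -18.027429724641625 [ 0.09705248  0.29170222 -0.95157272] [-0.76630503 -0.04128149  0.70638503  2.05612534 -0.30972474  1.02003941
 -0.22285515] 6.15
top0 [[388.7 167.3]]
scene0 [[193.5 264.7]]
194 269
circle [144.5 178.4] 4.4049997 world [529.7 295.6  39. ] tip-spot [ 0.6 -1.8]
[0.49279444 0.1062836  0.1401529 ] [ 0.61369338 -0.05425226 -0.55137782] 6.2
```

View pics/g.png

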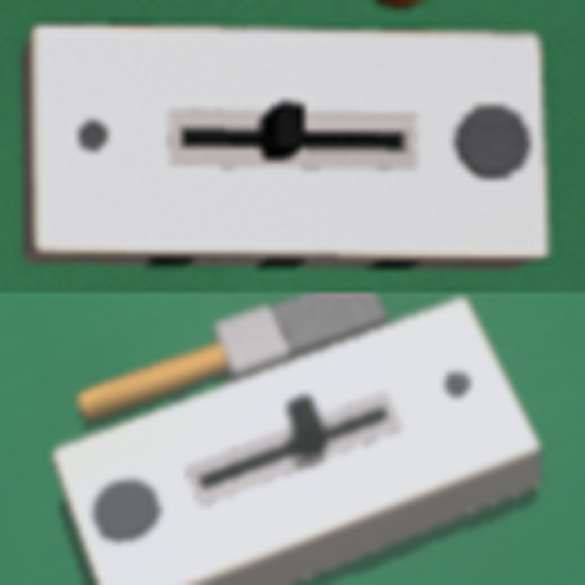

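View pics/w2.png

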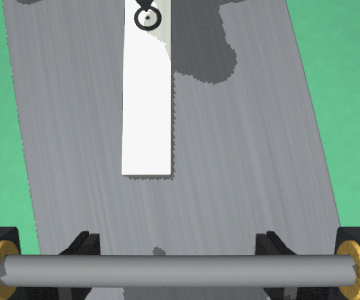

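The bar is placed: wrist and top views agree to about 2 mm. In the top crop the grip's top is at about (288,115), and in the scene crop at about (300,402). The large disc is at the world -y end, so the grip moves toward -y.

```bash
python3 - <<'E'
from h import *
t=load('top0');s=load('scene0')
print('top',px2w(t,(320+288/4.5-.4,140+115/4.5-.4),.086)*1000,'scene',px2w(s,(194-65+300/4.5-.4,269-32+(402-292.5)/4.5-.4),.086)*1000)
print('scene discs',px2w(s,[(129+127/4.5-.4,237+(510-292.5)/4.5-.4),(129+457/4.5-.4,237+(384-292.5)/4.5-.4)],.055)*1000)
st=ctrl.get_state();a=np.deg2rad(.6);y=np.array([np.cos(a),np.sin(a),0]);z=np.array([0,0,-1.]);M=np.c_[np.cross(y,z),y,z]
print(np.rad2deg((R.from_matrix(M)*R.from_rotvec(st['tool_rot']).inv()).as_rotvec()),st['position'])
E
```

```text
top [[ 562.2601102  -251.14550997   86.        ]] scene [[ 548.71524423 -254.45327948   86.        ]]
scene discs [[ 557.96341835 -369.50354793   55.        ]
 [ 556.61987814 -160.48323887   55.        ]]
[-17.71048297   2.78248877  18.39658252] [0.49279444 0.1062836  0.1401529 ]
```

carry_out(
  steps=[
    [0,0,0,0,-1,2,0.9],
    [-3,0.5,3,0.5,-4,3,0.9],
    [-6,1,6,1.5,-8,3,0.9],
    [-9,1.4,9,2.5,-13,3,0.9],
    [-12,1.9,12,3.5,-18,3,0.9],
    [-15,2.4,15,4.5,-23,3,0.9],
    [-17.7,2.8,18.4,5.5,-28,3,0.9],
    [-17.7,2.8,18.4,6.4,-33,3,0.9],
    [-17.7,2.8,18.4,6.4,-35.8,3,0.9],
    [-17.7,2.8,18.4,6.4,-35.8,3,0.9],
    [-17.7,2.8,18.4,6.4,-35.8,3,0.9],
    [-17.7,2.8,18.4,6.4,-35.8,3,0.9],
  ],
)

```text
time: 7.4
position: [0.5578, -0.2499, 0.1696]
tool_rot: [-2.206, -2.234, -0.002]
ft_force: [0.7, 0.9, -0.3]
grip_width: 0.902
grip_force: 0.0
```

```bash
python3 - <<'E'
from h import *
st=ctrl.get_state();w=grab('wrist','w3.png')
a=np.deg2rad(.6);y=np.array([np.cos(a),np.sin(a),0]);z=np.array([0,0,-1.]);M=np.c_[np.cross(y,z),y,z]
print(np.rad2deg((R.from_matrix(M)*R.from_rotvec(st['tool_rot']).inv()).as_rotvec()),st['position'],st['time'],st['joint_positions'])
print(w2px(w,[[.557,-.252,.086],[.557,-.252,.05],[.5575,-.2626,.05]]))
E
```

```text
[-0.11471085 -0.03250477 -0.12710739] [ 0.55779808 -0.24985998  0.16955566] 7.4 [-0.3354309   0.36281238  0.89108449  1.64887496 -0.29446595  1.27261688
  0.62452101]
[[278.06617437 212.57176741]
 [277.98144465 201.07669758]
 [278.42233931 213.20649989]]
```

View pics/w3.png

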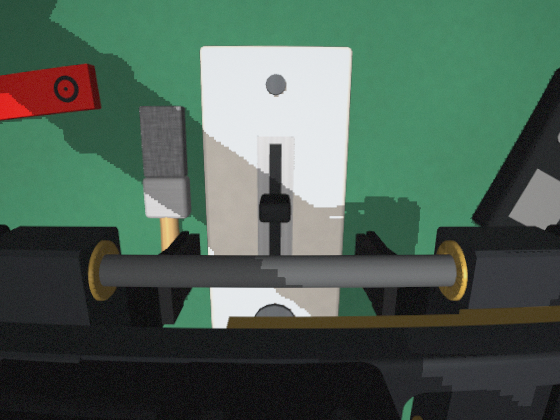

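The wrist view shows the grip at (275,208) between the open fingers, as predicted. The large disc is at (275,312), toward -y. Now I'll lower, close, slide and release.

carry_out(
  steps=[
    [0,0,0,-0.1,-0.2,-3,0.9],
    [0,0,0,-0.1,-0.2,-7,0.9],
    [0,0,0,-0.1,-0.2,-10,0.9],
    [0,0,0,-0.1,-0.2,-11,0.9],
    [0,0,0,-0.1,-0.2,-11,0.9],
  ],
)

```text
time: 7.95
position: [0.556, -0.2525, 0.0594]
tool_rot: [-2.206, -2.233, -0.0]
ft_force: [-0.2, -0.5, 0.0]
grip_width: 0.898
grip_force: 0.0
```

carry_out(
  squeeze=15,
  steps=[
    [0,0,0,0,0,0,0.4],
    [0,0,0,0,0,0,0.1],
    [0,0,0,0,0,0,0.1],
    [0,0,0,0,0,0,0.1],
    [0,0,0,0,0,0,0.1],
    [0,0,0,0,0,0,0.1],
    [0,0,0,0,0,0,0.1],
    [0,0,0,0,0,0,0.1],
  ],
)

```text
time: 8.75
position: [0.5558, -0.2544, 0.0606]
tool_rot: [-2.21, -2.232, -0.0]
ft_force: [1.2, 1.3, -0.7]
grip_width: 0.273
grip_force: 15.0
```

Width 0.273 × 87 mm ≈ 24 mm, so the grip is held. I'll slide it to the stop.

carry_out(
  steps=[
    [0,0,0,0,-1,0,0.1],
    [0,0,0,0,-2,0,0.1],
    [0,0,0,0,-3,0,0.1],
    [0,0,0,0,-4,0,0.1],
    [0,0,0,0,-5,0,0.1],
    [0,0,0,0,-5.5,0,0.1],
    [0,0,0,0,-5.5,0,0.1],
  ],
)

```text
time: 9.45
position: [0.5562, -0.3116, 0.0606]
tool_rot: [2.21, 2.229, -0.001]
ft_force: [-2.0, -2.7, 0.5]
grip_width: 0.274
grip_force: 15.0
```

carry_out(
  steps=[
    [0,0,0,0,-0.3,0,0.1],
    [0,0,0,0,-0.6,0,0.1],
    [0,0,0,0,-0.9,0,0.1],
    [0,0,0,0,-0.9,0,0.1],
  ],
)

```text
time: 9.85
position: [0.5562, -0.3149, 0.0605]
tool_rot: [-2.205, -2.23, -0.006]
ft_force: [-6.2, 8.4, 7.9]
grip_width: 0.274
grip_force: 15.0
```

The tool has stalled at y = -0.315 with 8 N of reaction, so the grip is at the stop. Release, rise clear and check.

carry_out(
  steps=[
    [0,0,0,0,0,0,0.5],
    [0,0,0,0,0,0,0.8],
    [0,0,0,0,0,0,0.9],
    [0,0,0,0,0,0,0.9],
    [0,0,0,0,0,3,0.9],
    [0,0,0,0,0,7,0.9],
    [0,0,0,0,0,12,0.9],
    [0,0,0,-1,10,13,0.9],
    [0,0,0,-1,10,13,0.9],
    [0,0,0,-1,10,13,0.9],
    [0,0,0,-1,10,13,0.9],
  ],
)

```text
time: 10.95
position: [0.5474, -0.2161, 0.1908]
tool_rot: [2.205, 2.237, 0.004]
ft_force: [-0.4, -1.1, 0.1]
grip_width: 0.901
grip_force: 0.0
```

```bash
python3 spot.py t5 530 296; python3 - <<'E'
from h import *
w=grab('wrist','w4.png');s=grab('scene','s4.png');t=grab('top','t6.png')
a=cv2.resize(t['pixels'][100:240,80:460],(760,280),interpolation=cv2.INTER_CUBIC);u,v=w2px(s,[.5575,-.2626,.06])[0].astype(int)
b=cv2.resize(s['pixels'][v-40:v+40,u-80:u+80],(600,300),interpolation=cv2.INTER_CUBIC);b=cv2.copyMakeBorder(b,0,0,0,160,cv2.BORDER_CONSTANT)
cv2.imwrite('pics/f.png',np.vstack([a,b])[:,:,::-1]);print(u,v)
# stop target: where the grip top would be at the stop, in scene
d=px2w(s,(156.8,284.9),.055)[0];print(w2px(s,[[d[0],d[1]+.055,.086],[d[0],d[1]+.055,.05]]))
E
```

```text
circle [144.1 177. ] 5.71 world [533.  296.8  39. ] tip-spot [-2.7 -3. ]
circle [135.1 181.7] 3.1 world [521.6 317.1  39. ] tip-spot [  8.7 -23.3]
[ 0.54672739 -0.21825783  0.19076213] [-0.59801462 -0.71544881 -0.47283125] 11.0
194 269
[[174.73055991 271.76134752]
 [176.79007033 278.43974624]]
```

View pics/f.png

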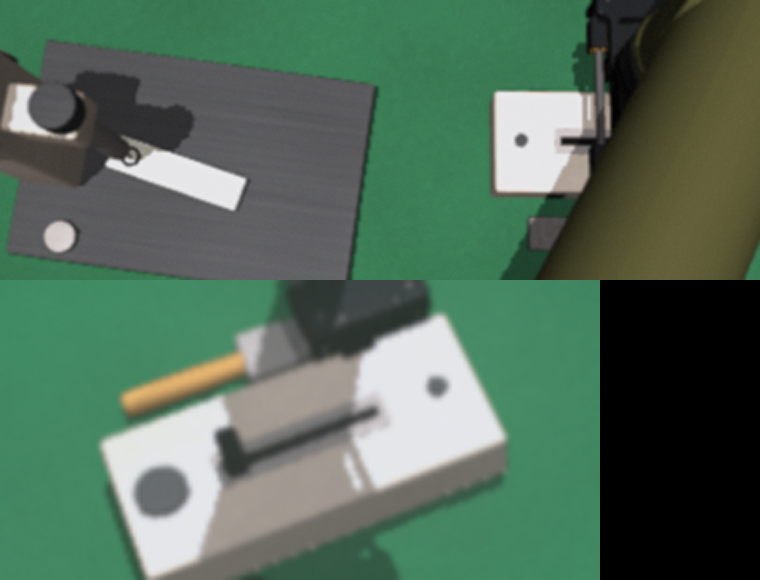

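The final view shows the grip at the slot's large-disc end. Its top is at scene pixel (174.5,270), against (175,272) expected at the stop. The bar's ring sits just under the tip, and the brush, jar and block look unmoved. Handing in.

```bash
python3 -c "
from bench import ctrl
print(ctrl.close_job())"
```

```text
the job is handed in; nothing more can be done
None
```

The job is handed in, with no verdict returned: the bar's spot measures within about 4 mm of the tip's axis (8 mm allowed), the selector is at its large-disc stop, and robot time was about 11 s; I viewed 11 pictures, one over the limit of 10.

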